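Tip the drainer so both spice cups slide to the lip end

ROBOT

A 7-joint arm with a two-finger parallel gripper is mounted at the origin on the work surface. World frame = base frame: x ahead of the robot, y to its left, z up, the work surface at z = 0. Lengths are in m, angles in rad, forces in N, time in s.
With the tool pointing down it reaches from about 0.35 to 0.9 m from the base axis. Payload 8.1 kg.
Tool frame: the origin (TCP) lies on the centre line of the jaws, within the pads' length; the fingertips stand 25 mm ahead of it and the grasp point (between the pads) lies 6 mm ahead of it; z points along the fingers, y is the line along which they close (so a half turn about z gives the same grasp; the last joint's range is limited). The gripper opens to 92 mm and grips with 3 to 60 N. Pads are 19 mm wide; open, the fingers measure 130 mm over their backs; the gripper's body (75 mm by 190 mm) begins 47 mm behind the grasp point.
Start: joints at [-0.103, 0.434, 0.025, 1.573, -0.012, 1.134, -0.075], TCP at [0.625, -0, 0.252] pointing down, gripper open.
Joint ranges: [-2.62, 2.62], [-0.44, 2.09], [-1.27, 1.32], [0.08, 2.57], [-1.32, 4.46], [0.12, 2], [-2.74, 2.74]. Speed limits (rad/s): [2.22, 2.22, 3.01, 3.01, 3.14, 3.14, 3.14].

INTERFACE

Orientations are given as a rotation vector (axis times angle).
In Python, from rig import goto, movel, goto_joints, grip, wait, ik, state, get_image, Unreachable, finish_job, search_frame, pinpoint gives the robot as it stands. The module is installed in compiled form; this text tells all that it offers. Calls block until the motion is done:
- goto(position, orientation): joint-space move of the TCP to a pose.
- movel(position, speed=0.15, orientation=None, guard=None): straight line of the TCP; orientation=None keeps the orientation; speed is the mean speed in m/s. With guard (N) it stops when the force on the tool has changed by that much, and returns True; else False.
- goto_joints(angles): joint-space move.
- grip(opening, strength=None): finger opening in m; strength is the grip in N (None keeps the last); returns when the fingers have stopped.
- wait(seconds).
- ik(position, orientation): joint angles nearest the present ones, or None.
- state(): the state.
- get_image(name): name is "scene" or "side" or "wrist"; returns a dict with "pixels" (384x512x3 uint8, red, green, blue), "mtx" (3x3 intrinsics, pixels), "R" (3x3) and "t" (3): a world point X has camera coordinates R X + t. Camera axes: x right, y down, z forward; pixel columns grow to the right and rows downward; lengths in m; the calibration is good to about 2 mm. A picture is of the moment at which its call begins. There is no depth.
A pose or a line that the arm cannot do raises Unreachable and nothing moves.
- finish_job(): hands the job in; it is judged then, once.
Trained networks look in a picture, given as the dict that the camera call returned (one of the last four; its "shot" number tells which), for a name from the list of things; names that differ only in an ending like _2 or _b are one class to them, and where a whole thing is asked for, a point or a joint stands for the part that bears it (a point fixed in the world has none). Each returns a list of dicts, best first, with "conf" (0 to 1); they miss things now and then, are a little off and sometimes report something else, mostly with a low value. They report only what shows in the picture. A call takes as long as a camera call. They do not tell look-alikes from the thing itself.
- search_frame(picture, target): "centre" ([column, row] in pixels, amid what is visible of it).
- pinpoint(picture, target): "centre" ([column, row] in pixels: a listed point, or the origin of a listed thing).
The state is a dict: "clock": time; "q": joint angles; "qd": joint speeds; "tau": joint torques, N m; "eef_pos": TCP position; "tcp_rot": TCP orientation; "contact_force": force on the tool from outside, world axes, zero at the start; "moment": the same for the moment, N m; "grip_width": finger opening in m; "finger_force": force on a finger pad.
Only numpy, scipy, OpenCV 4.12 (cv2) and the standard library are available. Lean on these libraries where they do the work, as an engineer would, in place of code of your own. Each camera call takes 0.05 s, during which the arm holds its last target. There are 200 camera calls.

TASK

Put the spice cup that lies on the ledge into the hinged drainer tray with the other one, both upside down as they are. Then push the tray's lip gently down until the tray rests firmly on the rubber block under it, feeling for it rather than leaning hard on it, and hold it there for about two seconds so that both cups slide to the lip end; then ease the tray back up to level under your finger without letting it spring, let go, and leave everything else on the ledge alone.

Things in the scene. Friction and masses are not known exactly. Their poses are not given: they have to be found in the camera images.
- stand: fixed steel stand of the drainer. Origin on the ledge straight below the hinge axis; z up; +x points towards the tray's lip end. The hinge axis runs along its y, 112 mm above the ledge. Two upright plates 40 mm wide at y = +-64 mm rise to 129 mm; a 6 mm base plate lies under the other (-x) half, x -140 to +10 mm.
- tray (a joint): tilt of the tray on its hinge in rad: 0 level (its upper stop, where a spring holds it), growing as the lip end goes down. The spring asks about 3 N straight down on the lip to start it and about 5 to 6 N at 0.5 rad; let go, it snaps back hard. What stops it on the way down is the rubber block, at some tilt between 0.38 and 0.58 rad that differs from case to case and has to be felt. The wet cups begin to slide at some tilt between 0.2 and 0.36 rad.
- tray_floor (a point): middle of the tray's inner floor, 3 mm above the hinge axis; turns with the tray; x along the tray towards the lip end, y across, z out of the floor. The tray is a steel trough, inside 300 mm long (x), 100 mm wide (y), walls 3 mm thick rising 24 mm above the floor on all four sides.
- tray_lip (a point): middle of the upper face of the lip, the place to push: a flat 4 mm flange that juts out of the tray from the end wall at x +153 to +192 mm from the hinge, 80 mm wide (y); this point is 171 mm along x from the hinge axis and 24 mm above the inner floor; axes as tray_floor. Thin sheet: more than 25 N from the robot bends it.
- block: worn lump of dark grey rubber about 76 x 64 mm, about 40 mm high with a rounded off-centre hump, lying on the ledge under the tray's lip half, where it stops the tray. Any yaw; its top is uneven, so its pose only tells roughly where the tray will stop. Origin at the centre of its underside. The rubber gives a few millimetres at most. 0.6 kg, leave it where it is.
- cup_loose: small straight-sided steel spice cup, upside down on the ledge: 56 mm diameter, 28 mm high, about 60 g. Origin at the centre of its underside (the rim), z up.
- cup_tray: same kind of cup, upside down on the floor of the tray near the end away from the lip. Origin as for the loose cup.
- canister: red plastic canister with closed screw lid, 106 mm across, 145 mm tall; leave alone
- saucepan: aluminium saucepan, 160 mm across, 75 mm tall, black handle along its +y to 220 mm; leave alone
- strainer: steel strainer lying flat, 90 mm across, 30 mm tall, handle along its -x to 170 mm; leave alone
- spoon: small wooden spoon 190 mm long lying along its x axis; leave alone
- katori: open steel bowl, 92 mm across, 35 mm tall, wide mouth up; not one of the cups, leave alone
Not all that is in view belongs to the job. Leave any brown or red look-alike of the cup_tray alone.

How it is judged:
By the outcome, as a careful person would: the job done as asked, in the order asked, and still so for the second after the job is handed in, with the robot touching nothing.
It also fails if it takes over 72 s, if anything falls off the work surface, if the arm or the gripper's body presses on something with over 40 N, if the wrist force passes 120 N, or if a joint passes its speed limit or range.

## Working session

There is one attempt and no reset: what is moved stays moved. The work goes in short steps, each a Python script; the robot and the scene stay as the last script left them, time stands still between calls to the robot, and variables do not carry over. Pictures are saved under pics/ and viewed, at most 10 in all, crops included, and the job is handed in when it is done.

```bash
mkdir -p pics; cat > h.py <<'E'
import numpy as np, cv2
from rig import *
def save(im,n): cv2.imwrite(f'pics/{n}.png',cv2.cvtColor(im['pixels'],cv2.COLOR_RGB2BGR))
def ray(im,px):
    d=np.linalg.inv(im['mtx'])@np.array([px[0],px[1],1.]); R=im['R']
    return -R.T@im['t'], R.T@d
def onz(im,px,z):
    c,d=ray(im,px); return c+d*(z-c[2])/d[2]
def tri(obs):
    A=np.zeros((3,3));b=np.zeros(3)
    for im,px in obs:
        c,d=ray(im,px); d=d/np.linalg.norm(d); P=np.eye(3)-np.outer(d,d); A+=P;b+=P@c
    return np.linalg.solve(A,b)
def proj(im,X):
    p=im['mtx']@(im['R']@np.array(X)+im['t']); return p[:2]/p[2]
E
python3 - <<'E'
from h import *
np.set_printoptions(precision=3,suppress=True)
a=get_image('scene');b=get_image('side')
cv2.imwrite('pics/a.png',cv2.cvtColor(np.vstack([a['pixels'],b['pixels']]),cv2.COLOR_RGB2BGR)[:, :])
save(a,'scene');save(b,'side')
zs=dict(stand=0,tray_floor=.115,tray_lip=.139,block=0,cup_loose=0,cup_tray=.115,katori=0,canister=0,saucepan=0,strainer=0,spoon=0)
for n,z in zs.items():
  for im,k in((a,'scene'),(b,'side')):
    for r in pinpoint(im,n)[:4]:
      print(n,k,round(r['conf'],2),np.round(r['centre']),onz(im,r['centre'],z)[:2])
print(state()['clock'])
E
```

```text
stand scene 0.69 [274. 233.] [0.595 0.066]
stand side 0.61 [244. 245.] [0.594 0.063]
tray_floor scene 0.91 [274. 202.] [0.596 0.063]
tray_floor scene 0.25 [178. 190.] [ 0.53  -0.202]
tray_floor side 0.64 [243. 216.] [0.591 0.076]
tray_lip scene 0.97 [336. 207.] [0.652 0.22 ]
tray_lip side 0.77 [211. 251.] [0.642 0.231]
block scene 0.91 [310. 241.] [0.634 0.166]
block side 0.78 [222. 274.] [0.636 0.172]
block side 0.39 [176. 244.] [0.782 0.074]
cup_loose scene 0.75 [142. 219.] [ 0.514 -0.324]
cup_loose scene 0.73 [275. 203.] [0.46  0.083]
cup_loose side 0.57 [279. 171.] [ 0.516 -0.331]
cup_tray scene 0.8 [238. 193.] [ 0.551 -0.034]
cup_tray scene 0.59 [197. 216.] [ 0.642 -0.143]
cup_tray side 0.78 [309. 223.] [0.426 0.088]
cup_tray side 0.64 [309. 262.] [0.428 0.221]
cup_tray side 0.51 [277. 201.] [0.508 0.005]
cup_tray side 0.5 [266. 191.] [ 0.54  -0.037]
katori scene 0.85 [ 89. 246.] [ 0.624 -0.454]
katori side 0.61 [254. 153.] [ 0.619 -0.452]
canister scene 0.66 [379. 185.] [0.384 0.433]
saucepan scene 0.87 [419. 233.] [0.615 0.483]
saucepan side 0.51 [257. 154.] [ 0.607 -0.446]
strainer scene 0.81 [285. 280.] [0.774 0.079]
strainer side 0.71 [178. 244.] [0.777 0.075]
spoon scene 0.7 [335. 207.] [0.49  0.266]
spoon scene 0.49 [382. 184.] [0.378 0.444]
spoon side 0.73 [321. 190.] [ 0.37 -0.22]
1.2
```

View pics/scene.png

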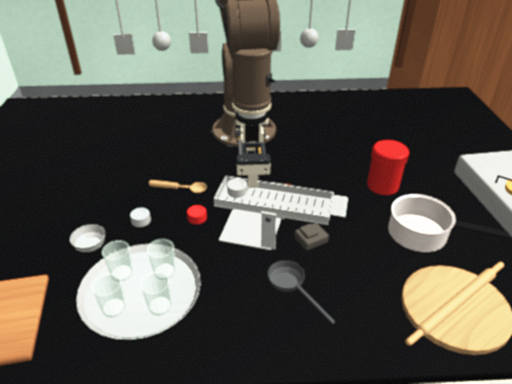

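View pics/side.png

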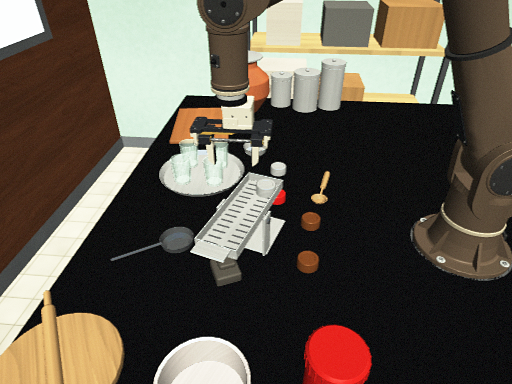

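Scene view: the steel cup is at (140,217), red look-alike at (197,214), katori at (88,237), and the tray cup at (237,187). Side view: the brown look-alikes are at (310,221) and (308,262). 
Candidates for the loose cup: steel (140,217), red (197,214), two brown, katori (wide mouth). I choose the steel one at (140,217), about (0.515,-0.327), and will check it with a close wrist view.

```bash
cat >> h.py <<'E'
from scipy.spatial.transform import Rotation as Ro
def ori(a):  # tool down, jaws closing along world angle a
    y=np.array([np.cos(a),np.sin(a),0]);z=np.array([0,0,-1.])
    return Ro.from_matrix(np.c_[np.cross(y,z),y,z]).as_rotvec()
def best(im,n,near=None):
    r=pinpoint(im,n)
    return r[0]['centre'] if r else None
E
python3 - <<'E'
from h import *
np.set_printoptions(precision=4,suppress=True)
a=get_image('scene');b=get_image('side')
for n in('tray_floor','tray_lip','stand'):
    print(n,tri([(a,best(a,n)),(b,best(b,n))]))
print(tri([(a,[142,219]),(b,[279,171])]))
print(Ro.from_rotvec(state()['tcp_rot']).as_matrix())
q0=state()['q']
for k in range(-2,3):
    aa=np.pi/2*k
    j=ik([.505,-.327,.16],ori(aa)); print(k,None if j is None else np.array(j))
aa=np.pi/2
goto([.475,-.327,.17],ori(aa))
w=get_image('wrist');save(w,'w1')
for r in pinpoint(w,'cup_loose'): print(r, onz(w,r['centre'],0))
print(state()['clock'])
E
```

```text
tray_floor [0.5953 0.0644 0.1143]
tray_lip [0.6443 0.2181 0.1309]
stand [0.5946 0.062  0.0016]
[ 0.5154 -0.3229  0.0021]
[[ 0.0001  1.      0.    ]
 [ 1.     -0.0001 -0.    ]
 [-0.      0.     -1.    ]]
-2 [-0.0215  0.5768  0.764   1.7837 -0.4736  0.974  -2.206 ]
-1 [ 0.1961  0.5048  0.4185  1.7659 -0.249   0.9232 -0.8513]
0 [ 0.4186  0.4838  0.0956  1.7461 -0.0561  0.9143  0.5376]
1 [ 0.6519  0.4995 -0.2372  1.7246  0.1405  0.9341  1.9297]
2 [-0.0215  0.5768  0.764   1.7837 -0.4736  0.974  -2.206 ]
{'centre': [257.4, 215.1], 'conf': 0.83} [ 0.516  -0.3269  0.    ]
3.475
```

View pics/w1.png

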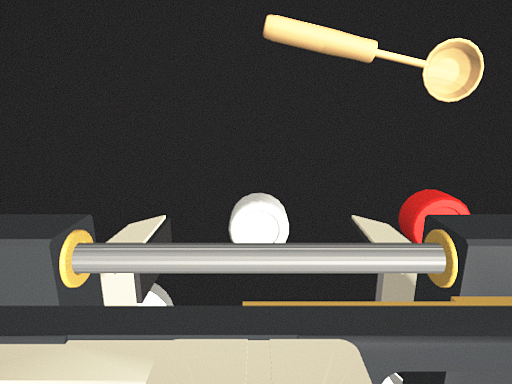

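The wrist view shows the steel cup upside down at (258,220), with the red look-alike well apart at (432,212) and the spoon above. Picking it up.

```bash
python3 - <<'E'
from h import *
np.set_printoptions(precision=4,suppress=True)
o=ori(np.pi/2)
p=[.516,-.3265]
movel(p+[.09],.25)
print('hit',movel(p+[.028],.08,guard=6))
grip(.05,15); s=state();print(s['grip_width'],s['finger_force'],s['eef_pos'])
movel(p+[.24],.2)
goto([.54,-.03,.32],ori(np.radians(72.5)))
print(state()['grip_width'])
a=get_image('scene');w=get_image('wrist');save(w,'w2')
for n in('tray_floor','tray_lip','cup_tray'):
  z=dict(tray_floor=.115,tray_lip=.139,cup_tray=.115)[n]
  for im in (a,w):
    for r in pinpoint(im,n)[:2]: print(n,r,onz(im,r['centre'],z))
print(state()['clock'])
E
```

```text
hit False
0.0556395754926706 15.00004068017006 [ 0.516  -0.3265  0.0281]
0.055561625650790224
tray_floor {'centre': [276.6, 202.0], 'conf': 0.86} [0.5958 0.0705 0.115 ]
tray_floor {'centre': [356.2, 189.9], 'conf': 0.63} [0.5943 0.0623 0.115 ]
tray_lip {'centre': [335.9, 207.4], 'conf': 0.58} [0.655  0.2184 0.139 ]
tray_lip {'centre': [285.1, 282.0], 'conf': 0.3} [0.8985 0.0596 0.139 ]
cup_tray {'centre': [196.9, 218.6], 'conf': 0.82} [ 0.6541 -0.143   0.115 ]
cup_tray {'centre': [237.4, 196.0], 'conf': 0.78} [ 0.5642 -0.0354  0.115 ]
cup_tray {'centre': [340.9, 30.7], 'conf': 0.89} [0.4357 0.0848 0.115 ]
cup_tray {'centre': [254.8, 174.4], 'conf': 0.78} [ 0.5448 -0.0369  0.115 ]
8.3583
```

View pics/w2.png

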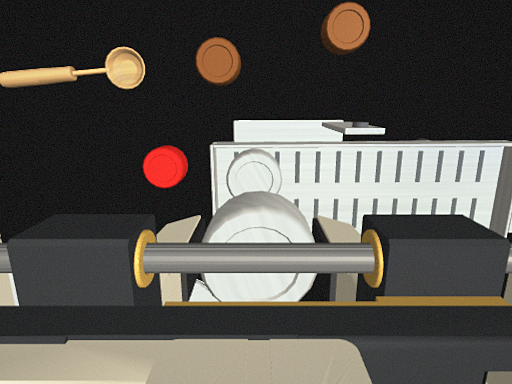

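The wrist view shows the held cup (258,250), the tray cup inside the tray (254,172), and the tray's far-left corner at (213,143). I'll use the tray's far rim for yaw.

```bash
python3 - <<'E'
from h import *
np.set_printoptions(precision=4,suppress=True)
w=get_image('wrist')
A=onz(w,[213,143],.139);B=onz(w,[509,143],.139)
d=(B-A)[:2];u=d/np.linalg.norm(d);v=np.array([-u[1],u[0]])
print(A,B,np.linalg.norm(d),np.degrees(np.arctan2(d[1],d[0])))
c=(A+B)[:2]/2-v*.053; print('centre from rim',c, 'from A',A[:2]+.153*u-.053*v)
for yaw in(70.5,72.5,74):
  y=np.radians(yaw);u=np.array([np.cos(y),np.sin(y)]);v=np.array([-u[1],u[0]]);c=np.array([.5948,.0634])
  print(yaw,[proj(w,np.r_[c+x*u+.053*v,.139]) for x in(-.153,.153)], 'lip',c+.171*u,'cup',np.r_[u@(np.array([.5448,-.0369])-c),v@(np.array([.5448,-.0369])-c)])
E
```

```text
[ 0.4984 -0.0628  0.139 ] [0.5851 0.2109 0.139 ] 0.28710792837140287 72.43001286085014
centre from rim [0.5923 0.058 ] from A [0.5952 0.067 ]
70.5 [array([211.0728, 138.4652]), array([525.2556, 149.1068])] lip [0.6519 0.2246] cup [-0.1112  0.0137]
72.5 [array([209.2726, 143.9741]), array([524.5765, 143.587 ])] lip [0.6462 0.2265] cup [-0.1107  0.0175]
74 [array([208.0597, 148.1193]), array([523.9282, 139.46  ])] lip [0.6419 0.2278] cup [-0.1102  0.0204]
```

```bash
cat >> h.py <<'E'
YAW=np.radians(72.5);U=np.array([np.cos(YAW),np.sin(YAW)]);C=np.array([.595,.0635])
E
python3 - <<'E'
from h import *
np.set_printoptions(precision=4,suppress=True)
p=C+.03*U
goto([*p,.22],ori(YAW)); movel([*p,.160],.12)
print(movel([*p,.141],.02,guard=1.5),state()['eef_pos'],state()['contact_force'])
grip(.076,5)
movel([*p,.26],.15)
goto([*(C+.03*U-.04*np.array([U[1],-U[0]])*0-np.array([.03,0])),.34],ori(YAW))
grip(0.0,10)
a=get_image('scene');b=get_image('side');w=get_image('wrist')
c=lambda im,x,y:cv2.resize(im['pixels'][y:y+120,x:x+160],(400,300),interpolation=2)
m=np.vstack([np.hstack([c(a,200,150),c(b,170,160)]),np.hstack([cv2.resize(w['pixels'],(400,300)),c(a,100,170)])])
cv2.imwrite('pics/placed.png',m[...,::-1])
for im in(a,w):
  for n in('tray_lip','tray_floor','cup_tray'):
    for r in pinpoint(im,n)[:4]: print(n,r,onz(im,r['centre'],.139 if n=='tray_lip' else .115)[:2])
print(state()['clock'])
E
```

```text
True [0.6038 0.0921 0.143 ] [-1.0994  0.1235  4.0413]
tray_lip {'centre': [336.9, 206.9], 'conf': 0.74} [0.6531 0.2214]
cup_tray {'centre': [195.0, 217.9], 'conf': 0.72} [ 0.6511 -0.1481]
cup_tray {'centre': [233.5, 195.3], 'conf': 0.56} [ 0.5605 -0.0462]
tray_lip {'centre': [396.1, 195.4], 'conf': 0.69} [0.6462 0.2253]
tray_lip {'centre': [237.5, 192.1], 'conf': 0.32} [0.5913 0.0638]
tray_floor {'centre': [239.0, 190.1], 'conf': 0.58} [0.5954 0.0628]
cup_tray {'centre': [242.1, 38.9], 'conf': 0.84} [0.4443 0.1163]
cup_tray {'centre': [129.2, 68.4], 'conf': 0.73} [ 0.4358 -0.0052]
cup_tray {'centre': [140.8, 176.7], 'conf': 0.62} [ 0.5469 -0.0385]
cup_tray {'centre': [83.4, 164.1], 'conf': 0.58} [ 0.514  -0.0943]
14.1917
```

View pics/placed.png

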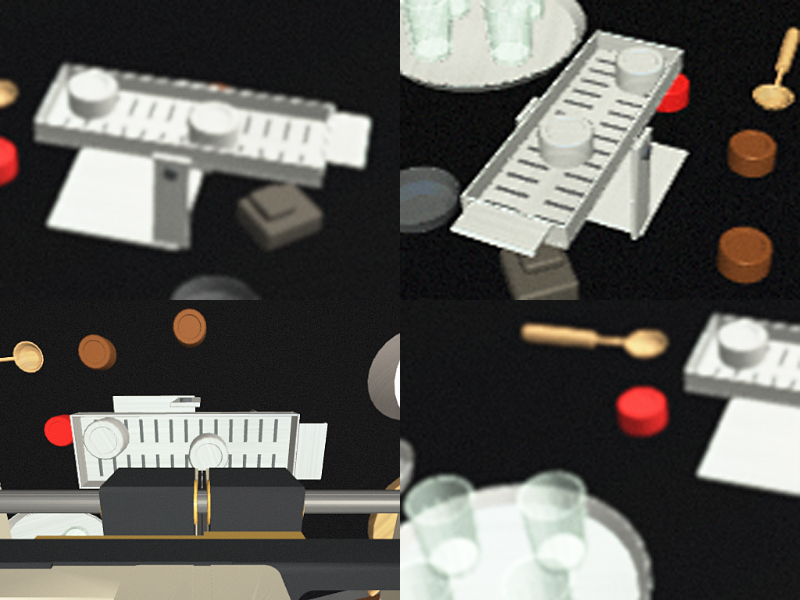

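The montage shows both cups upside down in the tray, at (95,93) and (212,122) in the top-left crop. The lip and the block under it are clear. Next I push the lip by feel along its arc.

```bash
cat >> h.py <<'E'
E_=.0095; S=.1655
def tcp(th,dz=0):
    xe=S*np.cos(th)+.027*np.sin(th)
    z=.112-S*np.sin(th)+.027*np.cos(th)
    return [*(C+(xe+E_)*U), z+.025+dz]
def fz(): return state()['contact_force'][2]
E
python3 - <<'E'
from h import *
import json
np.set_printoptions(precision=4,suppress=True)
P=tcp(0)
js=[ik([P[0],P[1],.24],ori(YAW+k*np.pi/2)) for k in(-1,1)]
print([None if j is None else j[6] for j in js]); k=int(np.argmin([9 if j is None else abs(j[6]) for j in js]));O=ori(YAW+(-1,1)[k]*np.pi/2)
goto([P[0],P[1],.24],O); movel(tcp(0,.012),.12); wait(.2); f0=fz()
hit=movel(tcp(0,-.004),.02,guard=1.5); z=state()['eef_pos'][2]; dz=z-P[2]
print('contact',hit,'dz',dz,'f0',f0,fz()-f0,state()['clock'])
if not hit: raise SystemExit
th=0.;prev=0;log=[]
while th<.60:
    st=.03 if th<.33 else .008
    th+=st
    g=movel(tcp(th,dz),.03 if th<.34 else .012,guard=6)
    f=fz()-f0; log.append((round(th,3),round(f,1),g))
    if g or f>11: break
print(log)
wait(.2); s=state();print(fz()-f0,s['eef_pos'],s['contact_force'],s['clock'])
json.dump(dict(f0=f0,dz=dz,th=th),open('p.json','w'))
E
```

```text
[np.float64(-0.7394996401584932), np.float64(2.1362566462997465)]
contact True dz -0.0004992812448038619 f0 0.022586877320568133 3.6968667321367668 17.1417
[(0.03, np.float64(3.2), False), (0.06, np.float64(4.3), False), (0.09, np.float64(4.0), False), (0.12, np.float64(3.0), False), (0.15, np.float64(4.0), False), (0.18, np.float64(4.4), False), (0.21, np.float64(3.2), False), (0.24, np.float64(3.9), False), (0.27, np.float64(4.7), False), (0.3, np.float64(5.3), False), (0.33, np.float64(5.4), False), (0.338, np.float64(3.5), False), (0.346, np.float64(3.9), False), (0.354, np.float64(3.9), False), (0.362, np.float64(4.2), False), (0.37, np.float64(3.8), False), (0.378, np.float64(4.0), False), (0.386, np.float64(4.0), False), (0.394, np.float64(3.4), False), (0.402, np.float64(3.1), False), (0.41, np.float64(5.1), False), (0.418, np.float64(4.1), False), (0.426, np.float64(4.3), False), (0.434, np.float64(3.2), False), (0.442, np.float64(4.4), False), (0.45, np.float64(4.0), False), (0.458, np.float64(4.1), False), (0.466, np.float64(4.9), False), (0.474, np.float64(4.8), False), (0.482, np.float64(4.4), False), (0.49, np.float64(5.2), False), (0.498, np.float64(5.5), False), (0.506, np.float64(8.0), False), (0.514, np.float64(10.8), True)]
11.285290829343733 [0.6456 0.2234 0.0804] [-3.0627 -0.0166 11.3079] 26.7083
```

The block was felt at about 0.50 rad: force went from 5 N to 11 N within 0.016 rad. Holding here.

```bash
python3 - <<'E'
from h import *
wait(1.7); print(state()['contact_force'],state()['clock'])
a=get_image('scene');b=get_image('side')
c=lambda im,x,y:cv2.resize(im['pixels'][y:y+120,x:x+160],(400,300),interpolation=2)
cv2.imwrite('pics/held.png',np.hstack([c(a,220,150),c(b,170,170)])[...,::-1])
E
```

```text
[-1.69196948  0.27125157 10.47702031] 28.4083
```

View pics/held.png

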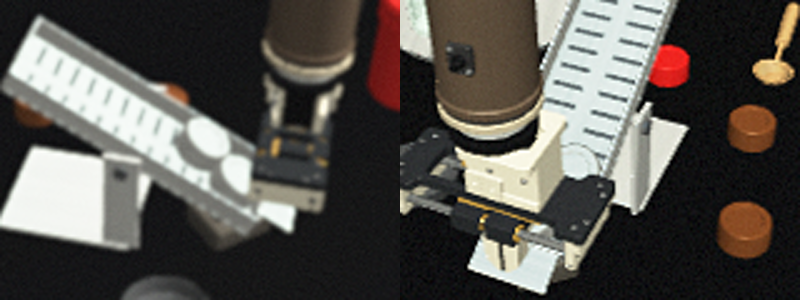

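The view shows both cups slid to the lip end, at (205,137) and (235,172), and the tray resting on the block. Easing back up.

```bash
python3 - <<'E'
from h import *
import json
np.set_printoptions(precision=3,suppress=True)
p=json.load(open('p.json'));f0=p['f0'];dz=p['dz'];th=p['th'];log=[]
wait(.2)
while th>0:
    th=max(0,th-(.02 if th>.06 else .01)); movel(tcp(th,dz),.025 if th>.06 else .012); log.append((round(th,2),round(fz()-f0,1)))
print(log)
movel(tcp(0,dz+.006),.01); print(fz()-f0)
movel(tcp(0,.12),.15); wait(.5)
a=get_image('scene');b=get_image('side')
c=lambda im,x,y:cv2.resize(im['pixels'][y:y+120,x:x+160],(400,300),interpolation=2)
cv2.imwrite('pics/end.png',np.hstack([c(a,220,150),c(b,170,170)])[...,::-1])
print(state()['clock'])
E
```

```text
[(0.49, np.float64(4.1)), (0.47, np.float64(4.5)), (0.45, np.float64(5.2)), (0.43, np.float64(4.3)), (0.41, np.float64(4.3)), (0.39, np.float64(3.6)), (0.37, np.float64(3.7)), (0.35, np.float64(3.6)), (0.33, np.float64(3.6)), (0.31, np.float64(4.0)), (0.29, np.float64(3.7)), (0.27, np.float64(2.2)), (0.25, np.float64(3.7)), (0.23, np.float64(2.5)), (0.21, np.float64(2.2)), (0.19, np.float64(2.7)), (0.17, np.float64(2.9)), (0.15, np.float64(2.7)), (0.13, np.float64(2.9)), (0.11, np.float64(3.0)), (0.09, np.float64(3.1)), (0.07, np.float64(2.6)), (0.05, np.float64(2.4)), (0.04, np.float64(2.4)), (0.03, np.float64(2.3)), (0.02, np.float64(2.3)), (0.01, np.float64(1.2)), (0.0, np.float64(2.1)), (0, np.float64(1.4))]
-0.4604720481588919
39.3167
```

View pics/end.png

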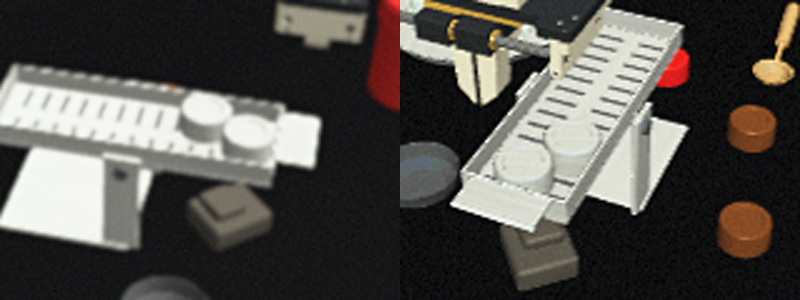

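The tray is level, both cups are upside down at the lip end (205,115) and (250,138), the block is where it was, and the gripper is clear.

```bash
python3 -c "
from rig import *
print(finish_job())"
```

```text
the job is handed in; nothing more can be done
None
```

Job handed in at about 39 s: both cups sit upside down at the lip end, the lip was held on the block (felt at about 0.50 rad) for about 2 s at about 11 N, the tray was eased back to level and released, and I touched nothing else on the ledge.

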